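# Put the spare crystal away under the flush shutter in the desk well

## Robot

A 7-joint arm with a two-finger parallel gripper is mounted at the origin on the work surface. World frame = base frame: x ahead of the robot, y to its left, z up, the work surface at z = 0. Lengths are in m, angles in rad, forces in N, time in s.
With the tool pointing down it reaches from about 0.425 to 0.925 m from the base axis. Payload 6.8 kg.
Tool frame: the origin (TCP) lies on the front face of the gripper's body, between the roots of the fingers; the fingertips stand 73 mm ahead of it and the grasp point (between the pads) lies 54 mm ahead of it (env.nose_length is the distance from the TCP to the fingertips, in m); z points along the fingers, y is the direction in which the jaws open and shut (so a half turn about z gives the same grasp; the last joint's range is limited). The gripper opens to 85 mm and grips with 20 to 120 N. Pads are 22 mm wide; open, the fingers measure 114 mm over their backs; the gripper's body (76 mm by 85 mm) begins 54 mm behind the grasp point. The pads swing forward as they close: fully open they stand 13 mm farther back than shut.
Start: joints at [0.996, 0.477, 0.022, 1.555, -0.011, 1.109, -0.083], TCP at [0.304, -0.603, 0.304] pointing down, gripper open.
Joint ranges: [-2.96, 2.96], [-0.34, 2.1], [-1.41, 1.46], [0.24, 2.44], [-1.37, 4.51], [0.17, 1.92], [-2.96, 2.96]. Speed limits (rad/s): [2.39, 2.39, 3.14, 3.14, 3.14, 3.14, 3.14].

## Interface

Orientations are given as a unit quaternion [w, x, y, z].
In Python, from cell import env, kin, camera, calibration, job gives the robot as it stands. The module is installed in compiled form; this text tells all that it offers. Calls block until the motion is done:
- env.reach(position, orientation): joint-space move of the TCP to a pose.
- env.movel(position, velocity=0.15, rot=None, stop_force=None): straight line of the TCP; rot=None keeps the orientation; velocity is the mean speed in m/s. With stop_force (N) it stops when the force on the tool has changed by that much, and returns True; else False.
- env.goto_joints(angles): joint-space move.
- env.grip(opening, f_grip=None): finger opening in m; f_grip is the grip in N (None keeps the last); returns when the fingers have stopped.
- env.dwell(seconds).
- kin.inverse_kinematics(position, orientation): joint angles nearest the present ones, or None.
- env.get_state(): the state.
- camera(name): name is "side" or "top"; returns (picture, depth): 480x640x3 uint8, blue, green, red; 480x640 float32, m along the optical axis (not along the pixel's ray), 0 where there is no reading.
- calibration(name): a dict with "fx", "fy", "cx", "cy" (pixels), "rvec" (rotation vector, rad) and "tvec" (3), from world to camera coordinates, as OpenCV has them. Camera axes: x right, y down, z forward; pixel columns grow to the right and rows downward; lengths in m; the calibration is good to about 2 mm. A picture is of the moment at which its call begins. calibration takes no time and is no camera call.
A pose or a line that the arm cannot do raises env.PlanningError and nothing moves.
- job.job_done(): hands the job in, once; it reports no verdict.
The state is a dict: "time": time; "qpos": joint angles; "joint_velocities": joint speeds; "joint_torque": joint torques, N m; "tcp_pos": TCP position; "orientation": TCP orientation; "force": force on the tool from outside, world axes, zero at the start; "torque": the same for the moment, N m; "opening": finger opening in m.
Only numpy, scipy, OpenCV 4.12 (cv2) and the standard library are available. Lean on these libraries where they do the work, as an engineer would, in place of code of your own. Each camera call takes 0.05 s, during which the arm holds its last target.

## Task

Take the glass transmitting tube out of the desk well and stand it upright on the green mat, lay the nickel crystal holder flat in the open compartment of the well, and then slide the flush metal shutter fully home over it: it has no handle, so press on it with the fingertips and draw it along. Do not topple the tube, knock the propped lid or disturb the other things.

Things in the scene. Friction and masses are not known exactly. Their poses are not given: they have to be found in the camera images.
- well: Fixed oak case, 370 (x) by 229 mm (y), 12 mm walls, open top, rim 70 mm above the table. Origin: centre of its underside; x along the shutter's closing travel (away from the robot, within 0.15 rad), y to the hinge side (left), z up. Inside, a dark deck 45 mm above the table with an aperture for shutter and compartment: x -30 to 165, y -14 to 61 mm. The tube stands on the deck at y about -65.
- bay_floor (a point): Centre of the floor of the open compartment (blue lining) at the far end of the aperture, axes as the case's. The compartment is 120 mm (x) by 75 mm (y); its floor lies 27 mm below the deck, 18 mm above the table. The shutter's underside passes 21 mm above this floor.
- shutter (a joint): Flush aluminium plate, 75 mm wide, 4 mm thick, no handle, its top 1 mm below the deck, four fine dark lines near its leading edge; its tail runs under the deck. m: 0 = fully home against a solid stop, compartment covered; grows to 0.12 as it opens (case -x); starts 0.095 to 0.115. Needs 2 to 4 N along its travel, stays where left, rigid under pressure: press on its top and drag.
- shutter_press (a point): Point on the shutter's top face, mid-width, 30 mm behind its leading edge; moves with the shutter, axes as the case's. At least 75 mm of the shutter behind its leading edge is always visible.
- lid (a joint): Oak lid of the case, 370 x 223 x 12 mm, on stiff hinges (line along case x at case y 108.5, z 70 mm). rad: 0 = shut flat on the rim; propped at 1.0 to 1.12, so it leans over the aperture: a tool straight down on shutter or compartment hits it; one tilted about parallel to the lid (fingers pointing down and to case +y) passes below. Leave it as it stands.
- lid_edge (a point): Middle of the lid's free (raised) edge, on its underside.
- tube_center (a point): Spare glass transmitting tube, upright, loose, about 170 g, top-heavy (dark finned anode): point on its axis (z, up), half-way up. 165 mm tall; black base 38 mm across, 30 mm high; glass bulb 54 mm across, straight-sided from 62 to 128 mm above its underside; 15 mm metal cap on top. Stands on the deck in the well, in the way of a tool tilted in under the lid.
- mat: Green anti-static mat, 120 mm square, 3 mm thick, fixed on the table beside the case. Origin: centre of its underside, on the table.
- crystal_center (a point): Nickel-plated crystal holder lying flat, loose, about 35 g: centre of its can, half-way up (6 mm above what it lies on). Can 32 mm (x) by 22 mm (y) by 12 mm (z) with a 24 mm wide flange at its +x end and two brass pins reaching to 27 mm in +x. Lies on the table among the small parts.
- heat_sink: Blue anodised finned heat sink, 50 x 40 x 24 mm high, loose; origin under its centre. Leave alone.
- grommet_block: Black rubber grommet block, 46 x 34 x 18 mm high, loose; origin under its centre. Leave alone.
- lens: Smoked glass indicator lens, dome 38 mm in diameter, 16 mm high, loose; origin under its centre. Leave alone.
- adaptor: Brass coaxial adaptor, 22 mm in diameter, 30 mm high, standing loose on the deck near the robot end of the well; origin under its centre. Leave alone.
- spray_can: Contact-cleaner spray can, 52 mm in diameter, 160 mm high, standing towards the back; origin under its centre. Leave alone.
- screwdriver: Screwdriver with an orange handle, 170 mm long, lying on the table at the right; origin under its middle. Leave alone.
Mind the look-alikes: they are no part of the job. Leave any orange or purple look-alike of the part that bears tube_center alone.

How it is judged:
At the end, for the whole second after the job is handed in: Shutter home (under 4 mm open); crystal holder flat (within 0.25 rad) on the compartment floor beneath it; tube upright (within 0.12 rad), at rest, released, its whole base on the green mat (axis within 42 mm of the mat's centre) (value of joint shutter below 0.004 m and x of crystal_center in the frame of bay_floor between -0.06 and 0.06 m and y of crystal_center in the frame of bay_floor between -0.0375 and 0.0375 m and z of crystal_center in the frame of bay_floor below 0.012 m and angle between crystal_center's own z axis and vertical below 0.25 rad and horizontal distance between tube_center and mat below 0.042 m and z of tube_center in the frame of mat between 0.08 and 0.092 m and angle between tube_center's own z axis and vertical below 0.12 rad); the robot touches nothing.
It fails at once if the tube is toppled (leans more than 0.5 rad) (angle between tube_center's own z axis and vertical above 0.5 rad).
It fails at once if the propped lid is knocked (its free edge moves more than 25 mm) (distance of lid_edge from where it was at the start of the episode above 0.025 m).
It fails at once if another thing lying about (heat sink, grommet block, lens, adaptor, spray can, screwdriver) is disturbed (moves more than 25 mm) (distance of any of heat_sink, grommet_block, lens, adaptor, spray_can, screwdriver from where it was at the start of the episode above 0.025 m).
It also fails if it takes over 69 s, if anything falls off the work surface, if the arm or the gripper's body presses on something with over 40 N, if the wrist force passes 120 N, or if a joint passes its speed limit or range.

## Working session

There is one attempt and no reset: what is moved stays moved. The work goes in short steps, each a Python script; the robot and the scene stay as the last script left them, time stands still between calls to the robot, and variables do not carry over. Pictures are saved under pics/ and viewed, and the job is handed in when it is done.

```bash
mkdir -p pics; ls; cat > h.py <<'E'
import numpy as np, cv2
from cell import env, kin, camera, calibration, job
def cal(n):
    c=calibration(n); R=cv2.Rodrigues(np.array(c['rvec'],float))[0]; t=np.array(c['tvec'],float).ravel()
    return c,R,t
def ray(n,u,v):
    c,R,t=cal(n); d=R.T@np.array([(u-c['cx'])/c['fx'],(v-c['cy'])/c['fy'],1.]); return -R.T@t,d
def onz(n,u,v,z):
    o,d=ray(n,u,v); return o+d*(z-o[2])/d[2]
def atd(n,u,v,dep):
    o,d=ray(n,u,v); return o+d*dep
def proj(n,p):
    c,R,t=cal(n); q=R@np.array(p)+t; return np.array([c['fx']*q[0]/q[2]+c['cx'],c['fy']*q[1]/q[2]+c['cy']])
def cloud(n,dep):
    c,R,t=cal(n); v,u=np.mgrid[0:480,0:640]
    P=np.stack([(u-c['cx'])/c['fx']*dep,(v-c['cy'])/c['fy']*dep,dep],-1)
    return (P-t)@R
E
python3 - <<'E'
from h import *
for n in('side','top'):
    p,d=camera(n); cv2.imwrite(f'pics/{n}0.png',p); np.save(f'{n}0.npy',d)
    c,R,t=cal(n); print(n,c['fx'],-R.T@t,R[2])
s=env.get_state(); print(s['time'],s['force'],s['opening'],env.nose_length,s['orientation'],s['tcp_pos'])
E
```

```text
pics
side 605.9727755333587 [ 0.86929302 -0.84399748  1.06910286] [-0.24354316  0.62186868 -0.74428897]
top 539.5832573593714 [ 0.39854627 -0.04531933  1.25622524] [ 0.12281766 -0.00796937 -0.99239725]
0.1 [ 0.61166822 -0.64413082 -0.28029594] 0.08526331836067756 0.0726 [-7.97008515e-04  9.72887551e-01  2.31277132e-01 -2.56510191e-04] [ 0.30355001 -0.60242106  0.30302081]
```

View pics/side0.png

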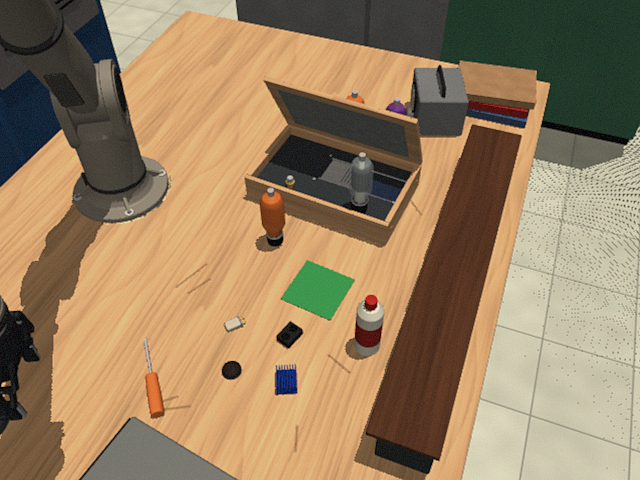

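View pics/top0.png

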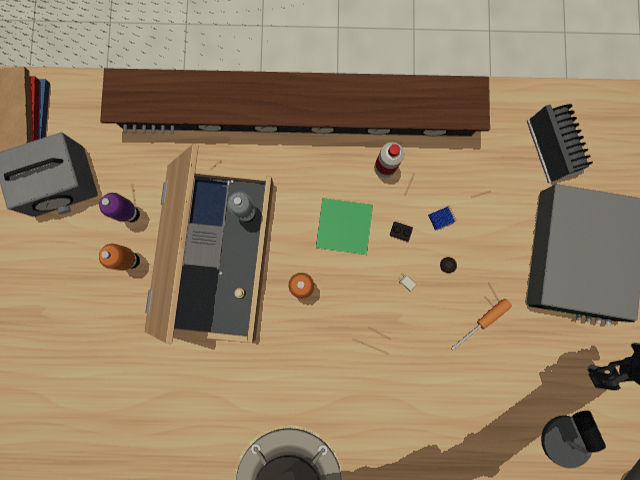

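The candidates for the tube are:
- Clear/grey tube in the well: side (362,180), top (240,205). This fits the description.
- Orange tube on the table: side (272,215), top (301,285). Look-alike.
- Orange tube behind the lid: side (355,100), top (118,257). Look-alike.
- Purple tube behind the lid: side (396,107), top (118,207). Look-alike.

The crystal holder is the light part at side (234,324), top (408,283). Next I'll check close crops.

```bash
python3 - <<'E'
from h import *
a=cv2.imread('pics/top0.png'); s=cv2.imread('pics/side0.png')
c1=cv2.resize(a[140:350,140:280],None,fx=2.8,fy=2.8,interpolation=cv2.INTER_CUBIC)
c2=cv2.resize(s[130:250,240:430],None,fx=2.1,fy=2.1,interpolation=cv2.INTER_CUBIC)
c3=cv2.resize(a[265:300,390:430],None,fx=8,fy=8,interpolation=cv2.INTER_CUBIC)
W=np.zeros((590,800,3),np.uint8); W[:588,:392]=c1; W[:252,400:799]=c2; W[260:540,400:720]=c3
cv2.imwrite('pics/crop1.png',W)
d=np.load('top0.npy'); P=cloud('top',d)
for n,(u,v) in dict(tubecap=(238,197),rimR=(262,260),deck=(232,290),shut=(203,245),bay=(208,200),mat=(344,226),adapt=(239,293),crys=(407,283),lidedge=(190,240),shelf=(300,100),can=(394,151),oranget=(301,285)).items(): print(n,P[v,u].round(3))
E
```

```text
tubecap [0.604 0.107 0.192]
rimR [0.488 0.067 0.063]
deck [0.421 0.133 0.044]
shut [0.521 0.202 0.044]
bay [0.629 0.201 0.018]
mat [ 0.577 -0.117  0.   ]
adapt [0.414 0.113 0.079]
crys [ 0.446 -0.263  0.013]
lidedge [0.531 0.231 0.049]
shelf [ 0.841 -0.01   0.107]
can [ 0.714 -0.21   0.162]
oranget [ 0.432 -0.023  0.167]
```

View pics/crop1.png

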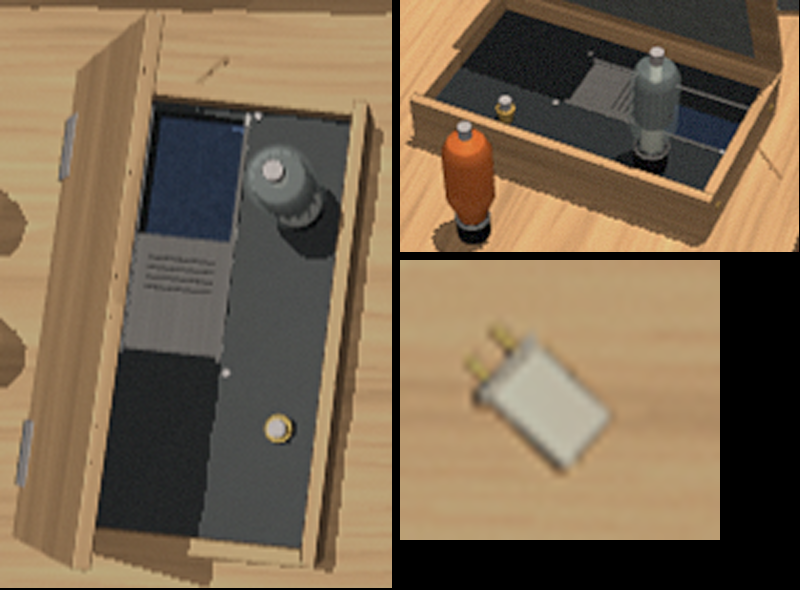

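The crops confirm the clear tube standing on the deck and the nickel holder with its brass pins pointing up-left. The shutter has its four lines and the bay is blue. Next I'll measure the poses.

```bash
python3 - <<'E'
from h import *
a=cv2.imread('pics/top0.png'); s=cv2.imread('pics/side0.png')
dT=np.load('top0.npy');dS=np.load('side0.npy'); P=cloud('top',dT); Q=cloud('side',dS)
f=lambda x,y:(140+x/2.8,140+y/2.8)
for nm,(x,y),z in [('rim far R outer',(366,102),.07),('rim near R outer',(311,568),.07),('bay/deck far R',(246,124),.045),('sh lead R',(236,237),.044),('sh lead L',(135,235),.044),('sh rear R',(219,358),.044),('sh rear L',(121,350),.044),('adapt top',(278,428),.075),('tubecap',(273,170),.21)]:
    u,v=f(x,y); print(nm,onz('top',u,v,z).round(4))
# rim points
for n,C in(('top',P),('side',Q)):
    m=(C[...,2]>.062)&(C[...,2]<.08)&(C[...,0]>.3)&(C[...,0]<.75)&(C[...,1]>0.0)&(C[...,1]<.13)
    m=cv2.morphologyEx(m.astype(np.uint8),cv2.MORPH_OPEN,np.ones((2,2)))
    p=C[m>0]; print(n,'rim',len(p),p.min(0),p.max(0))
    np.save(f'rim_{n}.npy',p)
    # lid & tube
# tube points
for n,C in(('top',P),('side',Q)):
    m=(C[...,2]>.1)&(C[...,2]<.23)&(C[...,0]>.55)&(C[...,0]<.67)&(C[...,1]>0.06)&(C[...,1]<.165)
    p=C[m]; 
    for lo in np.arange(.1,.23,.02):
        q=p[(p[:,2]>=lo)&(p[:,2]<lo+.02)]
        if len(q): print(n,'tube',lo.round(2),len(q),q.min(0).round(3),q.max(0).round(3))
# mat
for n,I in(('top',a),('side',s)):
    h=cv2.cvtColor(I,cv2.COLOR_BGR2HSV); m=cv2.inRange(h,(45,100,60),(80,255,255)); m[:190]=0
    k,l,st,ce=cv2.connectedComponentsWithStats(m); i=1+st[1:,4].argmax()
    c=max(cv2.findContours((l==i).astype(np.uint8),0,1)[0],key=cv2.contourArea)
    r=[onz(n,*q[0],.003)[:2] for q in c]; R=cv2.minAreaRect(np.array(r,np.float32)); print(n,'mat',R)
# crystal
for n,I,(u0,u1,v0,v1) in(('top',a,(390,430,265,300)),('side',s,(215,255,308,340))):
    h=cv2.cvtColor(I,cv2.COLOR_BGR2HSV); sub=h[v0:v1,u0:u1]; m=((sub[...,1]<60)&(sub[...,2]>130)).astype(np.uint8)
    c=max(cv2.findContours(m,0,1)[0],key=cv2.contourArea)
    r=[onz(n,q[0][0]+u0,q[0][1]+v0,.012)[:2] for q in c]; R=cv2.minAreaRect(np.array(r,np.float32)); print(n,'crystal',R)
# lid: points high
m=(Q[...,2]>.09)&(Q[...,1]>.13)&(Q[...,1]<.33)&(Q[...,0]>.3)&(Q[...,0]<.72)&(Q[...,2]<.3)
p=Q[m]; print('lid',len(p))
A=np.c_[p[:,0],p[:,1],np.ones(len(p))]; c=np.linalg.lstsq(A,p[:,2],rcond=None)[0]
for _ in range(5):
    r=abs(A@c-p[:,2]); k=r<.01; c=np.linalg.lstsq(A[k],p[k,2],rcond=None)[0]
print(c,k.sum(), 'tilt',np.arctan(np.hypot(c[0],c[1])),'yaw',np.arctan2(c[0],-c[1]) , p[k].min(0),p[k].max(0))
E
```

```text
rim far R outer [0.6758 0.0525 0.07  ]
rim near R outer [0.3081 0.0839 0.07  ]
bay/deck far R [0.6613 0.1518 0.045 ]
sh lead R [0.5682 0.1563 0.044 ]
sh lead L [0.5681 0.2379 0.044 ]
sh rear R [0.4701 0.166  0.044 ]
sh rear L [0.4749 0.2446 0.044 ]
adapt top [0.4148 0.1126 0.075 ]
tubecap [0.593  0.1047 0.21  ]
top rim 1264 [ 0.30205895 -0.04531933 -0.00650163] [0.68962234 0.13540608 1.25622524]
side rim 1114 [ 0.31382239 -0.84399748  0.0375496 ] [0.86929302 0.14582638 1.06910286]
top tube 0.1 22 [0.566 0.08  0.107] [0.602 0.12  0.12 ]
top tube 0.12 47 [0.567 0.079 0.12 ] [0.606 0.12  0.14 ]
top tube 0.14 44 [0.566 0.079 0.14 ] [0.6   0.121 0.16 ]
top tube 0.16 157 [0.566 0.079 0.16 ] [0.62  0.131 0.18 ]
top tube 0.18 357 [0.569 0.083 0.18 ] [0.616 0.128 0.198]
top tube 0.2 49 [0.586 0.099 0.2  ] [0.599 0.112 0.211]
side tube 0.1 128 [0.571 0.074 0.1  ] [0.621 0.108 0.12 ]
side tube 0.12 154 [0.57  0.073 0.12 ] [0.621 0.118 0.14 ]
side tube 0.14 160 [0.57  0.074 0.14 ] [0.622 0.105 0.16 ]
side tube 0.16 212 [0.568 0.074 0.16 ] [0.622 0.122 0.18 ]
side tube 0.18 229 [0.573 0.079 0.18 ] [0.618 0.122 0.2  ]
side tube 0.2 43 [0.588 0.093 0.201] [0.602 0.11  0.212]
top mat ((0.5773311257362366, -0.1171465814113617), (0.11929473280906677, 0.1176363155245781), 83.39579772949219)
side mat ((0.5768528580665588, -0.12015791982412338), (0.11923198401927948, 0.118784099817276), 83.40322875976562)
top crystal ((0.4474291503429413, -0.2653729319572449), (0.032241225242614746, 0.02139582857489586), 45.61688232421875)
side crystal ((0.4478864073753357, -0.2699452340602875), (0.031960297375917435, 0.02123204804956913), 48.67678451538086)
lid 5855
[-0.16515919 -1.99262281  0.7233826 ] 5353 tilt 1.1070398405666992 yaw -0.08269629804948417 [0.32011634 0.17010677 0.09009729] [0.69612872 0.29137164 0.27440123]
```

Measured in the world frame:

| Item | Result | Check |
|---|---|---|
| Case | yaw −0.084, centre ≈ (0.5015, 0.182) | rim length 369 mm (370 given) |
| Shutter | ≈ 0.10 m open | range given 0.095–0.115 |
| Lid tilt | 1.107 rad | range given 1.0–1.12 |
| Tube | (0.594, 0.1035), top at 0.211 | 45 + 165 = 210 mm |
| Mat | (0.577, −0.119) | 119 mm square (120 given) |
| Crystal | (0.4476, −0.2675), heading ≈ 47° | 32 × 21 mm (32 × 22 given) |

Next I'll check that the arm can reach each pose.

```bash
cat >> h.py <<'E'
from scipy.spatial.transform import Rotation as Rn
YAW=-0.0835; CO=np.array([.5015,.182,0.])
EX=np.array([np.cos(YAW),np.sin(YAW),0]); EY=np.array([-np.sin(YAW),np.cos(YAW),0])
def case(x,y,z): return CO+EX*x+EY*y+np.array([0,0,z])
def ori(head,th,flip=1):
    # fingers point down, tilted th towards horizontal heading; jaw axis horizontal
    h=np.array([np.cos(head),np.sin(head),0]); z=h*np.sin(th)-np.array([0,0,np.cos(th)])
    y=flip*np.array([np.sin(head),-np.cos(head),0]); x=np.cross(y,z)
    q=Rn.from_matrix(np.c_[x,y,z]).as_quat(); return np.r_[q[3],q[:3]],z
HY=YAW+np.pi/2
MAT=np.array([.577,-.119,.003]); TUBE=np.array([.594,.1035,.045])
CR=np.array([.4476,-.2675,0]); HC=np.deg2rad(47)
E
python3 - <<'E'
from h import *
def chk(n,p,h,th):
    for f in(1,-1):
        q,z=ori(h,th,f); j=kin.inverse_kinematics(list(p(z)),list(q)); print(n,th,f,None if j is None else np.round(j,2))
for th in(.6,.75,.9):
    for n,b,hh in(('tube',TUBE,HY),('mat',MAT,HY)):
        for d in(0,.12): chk(n+str(d),lambda z:b+[0,0,.107]-z*.052-z*d,hh,th)
for th in(.42,.5):
    for d in(.0,.15): chk('cr%g'%d,lambda z:CR+[0,0,.01]-z*(.073+d),HC,th)
    for d in(0,.2): chk('bay%g'%d,lambda z:case(.113,.0235,.03)-z*(.073+d),HY,th)
    for x in(.035,.135): chk('sh%g'%x,lambda z:case(x,.0235,.044)-z*.073,HY,th)
E
```

```text
tube0 0.6 1 [ 0.47  0.59 -0.6   1.87 -0.42  0.73  0.18]
tube0 0.6 -1 [-0.    0.52  0.02  1.9  -0.84  0.88 -2.61]
tube0.12 0.6 1 [ 0.6   0.47 -0.62  1.78 -0.41  0.98  0.19]
tube0.12 0.6 -1 [ 0.04  0.39  0.11  1.82 -0.74  1.1  -2.68]
mat0 0.6 1 [ 0.77  0.7  -0.54  1.76 -0.31  0.92  0.44]
mat0 0.6 -1 [ 0.26  0.65  0.17  1.8  -0.78  1.07 -2.31]
mat0.12 0.6 1 [ 0.83  0.6  -0.5   1.64 -0.32  1.16  0.46]
mat0.12 0.6 -1 [ 0.3   0.56  0.26  1.68 -0.7   1.29 -2.36]
tube0 0.75 1 [ 0.56  0.65 -0.64  1.87 -0.56  0.76  0.37]
tube0 0.75 -1 [ 0.05  0.56  0.03  1.91 -1.    0.97 -2.43]
tube0.12 0.75 1 [ 0.73  0.55 -0.69  1.79 -0.49  0.99  0.32]
tube0.12 0.75 -1 [ 0.1   0.46  0.14  1.83 -0.89  1.18 -2.49]
mat0 0.75 1 [ 0.83  0.77 -0.57  1.73 -0.4   0.99  0.54]
mat0 0.75 -1 [ 0.31  0.71  0.18  1.77 -0.88  1.2  -2.2 ]
mat0.12 0.75 1 [ 0.89  0.69 -0.52  1.6  -0.4   1.23  0.55]
mat0.12 0.75 -1 [ 0.36  0.65  0.27  1.64 -0.8   1.41 -2.25]
tube0 0.9 1 [ 0.64  0.73 -0.69  1.87 -0.67  0.79  0.51]
tube0 0.9 -1 [ 0.09  0.62  0.05  1.91 -1.14  1.08 -2.28]
tube0.12 0.9 1 [ 0.81  0.65 -0.73  1.79 -0.58  1.02  0.44]

[... 967 characters left out ...]
.69  0.67 -2.87]
cr0 0.5 1 [ 1.07  0.66 -0.43  2.08 -0.52  0.5   0.44]
cr0 0.5 -1 [ 0.56  0.63  0.21  2.11 -1.08  0.72 -2.22]
cr0.15 0.5 1 [ 1.13  0.42 -0.34  2.01 -0.5   0.84  0.43]
cr0.15 0.5 -1 [ 0.54  0.42  0.4   2.05 -0.82  0.98 -2.41]
bay0 0.5 1 [ 0.23  0.74 -0.54  1.85 -0.26  0.51 -0.03]
bay0 0.5 -1 [-0.12  0.68 -0.06  1.87 -0.82  0.63 -2.71]
bay0.2 0.5 1 [ 0.43  0.48 -0.59  1.78 -0.3   0.88  0.01]
bay0.2 0.5 -1 [-0.05  0.42  0.06  1.81 -0.65  0.97 -2.84]
sh0.035 0.5 1 [ 0.28  0.65 -0.62  2.03 -0.29  0.42 -0.03]
sh0.035 0.5 -1 [-0.1   0.57 -0.13  2.05 -0.87  0.54 -2.67]
sh0.135 0.5 1 [ 0.23  0.74 -0.55  1.79 -0.23  0.57 -0.06]
sh0.135 0.5 -1 [-0.14  0.68 -0.03  1.82 -0.79  0.68 -2.75]
```

All poses are reachable in one arm configuration. I'll pick the tube first, tilted 0.75 rad from the −y side so the cap clears the gripper body and the hand stays away from the lid.

```bash
python3 - <<'E'
from h import *
q,z=ori(HY,.75); g=TUBE+[0,0,.107]-z*.052
env.reach(list(g-z*.12),list(q)); env.grip(.085)
print(env.get_state()['time'])
r=env.movel(list(g),velocity=.12,stop_force=8); s=env.get_state(); print(r,s['time'],s['force'],s['tcp_pos']-g)
for n in('side','top'):
    p,d=camera(n); cv2.imwrite(f'pics/{n}1.png',p)
a=cv2.imread('pics/side1.png')[60:260,220:440]; b=cv2.imread('pics/top1.png')[120:320,140:340]
cv2.imwrite('pics/c1.png',np.hstack([cv2.resize(a,(400,364)),cv2.resize(b,(364,364))]))
E
```

```text
2.7583
False 3.9083 [ 0.24307342 -0.22946888  0.3911249 ] [ 0.00048011 -0.00064189  0.00040623]
```

View pics/c1.png

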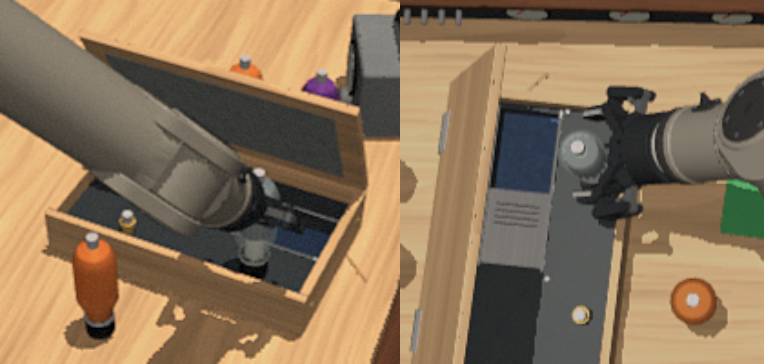

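The tube's cap at crop (577,147) sits midway between the fingers (rows 95–205), and everything is clear of the lid. I'll grip and make a small lift.

```bash
python3 - <<'E'
from h import *
env.grip(.04,40); s=env.get_state(); print(s['opening'],s['force'],s['time'])
p0=np.array(s['tcp_pos'])
env.movel(list(p0+[0,0,.02]),velocity=.08)
for n in('side','top'):
    p,d=camera(n); cv2.imwrite(f'pics/{n}2.png',p)
s=env.get_state(); print(s['opening'],s['force'],s['time'])
a=cv2.imread('pics/side2.png')[60:260,220:440]; b=cv2.imread('pics/top2.png')[120:320,140:340]
cv2.imwrite('pics/c2.png',np.hstack([cv2.resize(a,(400,364)),cv2.resize(b,(364,364))]))
E
```

```text
0.05237286846956213 [-1.64379465 -0.45920497  2.80973381] 4.4083
0.05275865721312134 [-0.81280099  0.36139457 -1.43379128] 4.9167
```

View pics/c2.png

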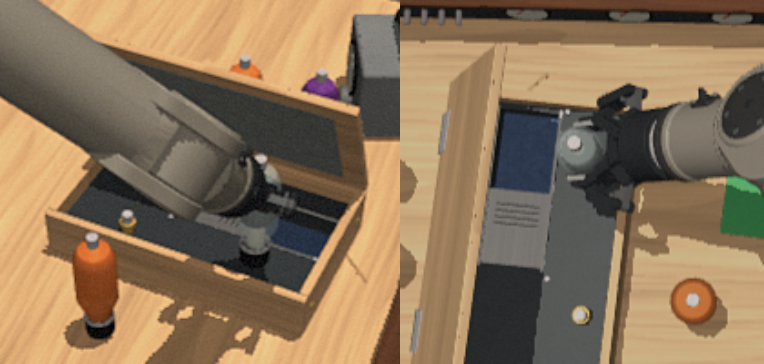

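The tube is held upright and lifted (force change ≈ 1.7 N, its weight). I'll carry it to the mat and lower it with a force guard.

```bash
python3 - <<'E'
from h import *
q,z=ori(HY,.75); g=TUBE+[0,0,.107]-z*.052
env.movel(list(g+[0,0,.075]),velocity=.15)
m=g+(MAT-TUBE)
env.movel([m[0],m[1],g[2]+.075],velocity=.2)
env.movel(list(m+[0,0,.02]),velocity=.2)
for n in('side','top'):
    p,d=camera(n); cv2.imwrite(f'pics/{n}3.png',p); np.save(f'{n}3.npy',d)
s=env.get_state(); print(s['opening'],s['force'],s['time'])
a=cv2.imread('pics/side3.png')[150:350,220:440]; b=cv2.imread('pics/top3.png')[120:320,240:440]
cv2.imwrite('pics/c3.png',np.hstack([cv2.resize(a,(400,364)),cv2.resize(b,(364,364))]))
E
```

```text
0.052592207102201916 [ 0.75032395 -0.26106342 -1.02112628] 7.4333
```

View pics/c3.png

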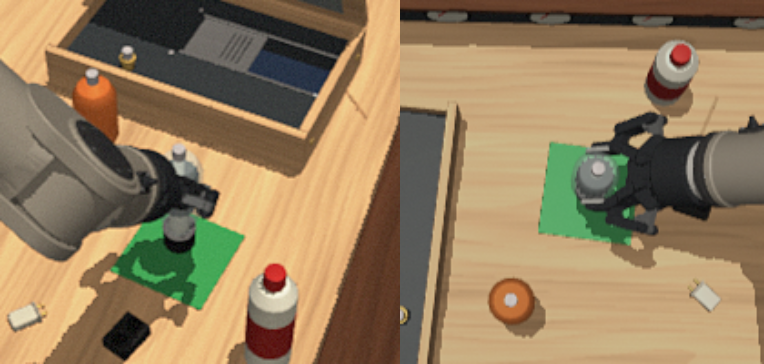

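```bash
python3 - <<'E'
from h import *
print(onz('top',348.8,213.4,.188),onz('side',318.5,231.5,.188), proj('side',[.577,-.119,.023]),proj('side',[.577,-.119,.188]))
q,z=ori(HY,.75); g=TUBE+[0,0,.107]-z*.052; m=g+(MAT-TUBE)
r=env.movel(list(m-[0,0,.006]),velocity=.03,stop_force=3); s=env.get_state(); print(r,s['force'],s['tcp_pos']-m,s['time'])
for n in('side','top'):
    p,d=camera(n); cv2.imwrite(f'pics/{n}4.png',p)
a=cv2.imread('pics/side4.png')[190:310,250:390]; b=cv2.imread('pics/top4.png')[170:290,280:400]
cv2.imwrite('pics/c4.png',np.hstack([cv2.resize(a,(420,360),interpolation=2),cv2.resize(b,(360,360),interpolation=2)]))
E
```

```text
[ 0.57592011 -0.11599238  0.188     ] [ 0.57950068 -0.11779207  0.188     ] [317.86639483 282.60561994] [317.07581746 231.59342443]
True [-0.88350543 -1.71527317  5.84210448] [-9.88291855e-05  1.41113142e-04  3.43369489e-04] 8.0833
```

View pics/c4.png

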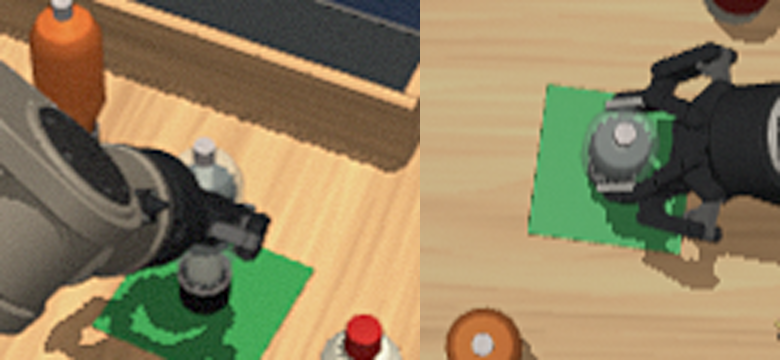

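Contact came at the expected height, and the tube is upright and centred on the mat. I'll release, back out along the tool axis and check.

```bash
python3 - <<'E'
from h import *
q,z=ori(HY,.75)
env.grip(.085); p=np.array(env.get_state()['tcp_pos'])
env.movel(list(p-z*.02),velocity=.06); env.movel(list(p-z*.17),velocity=.2)
print(env.get_state()['time'])
for n in('side','top'):
    p,d=camera(n); cv2.imwrite(f'pics/{n}5.png',p)
a=cv2.imread('pics/side5.png')[190:430,160:410]; b=cv2.imread('pics/top5.png')[170:310,280:480]
cv2.imwrite('pics/c5.png',np.hstack([cv2.resize(a,(375,360),interpolation=2),cv2.resize(b,(420,294),interpolation=2)if 0 else cv2.resize(b,(420,360),interpolation=2)]))
E
```

```text
9.9917
```

View pics/c5.png

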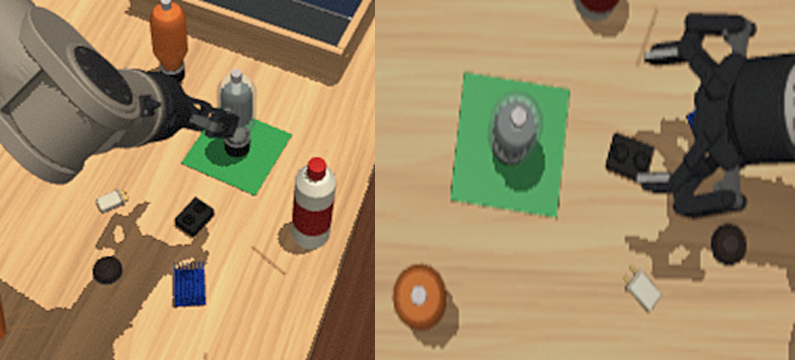

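The tube stands on the mat on its own and its neighbours are unmoved. Next is the crystal holder: I'll do a guarded touch of the table, lift slightly, then grip across its 22 mm width.

```bash
python3 - <<'E'
from h import *
q,z=ori(HC,.42); h=np.array([np.cos(HC),np.sin(HC),0])
t=CR+h*.004+[0,0,.006]
env.reach(list(t-z*(.073+.12)),list(q)); env.grip(.042)
env.movel(list(t-z*(.073+.02)),velocity=.15)
for n in('side','top'):
    p,d=camera(n); cv2.imwrite(f'pics/{n}6.png',p)
s=env.get_state(); print(s['opening'],s['time'])
a=cv2.imread('pics/side6.png')[270:390,180:320]; b=cv2.imread('pics/top6.png')[230:330,360:480]
cv2.imwrite('pics/c6.png',np.hstack([cv2.resize(a,(420,360),interpolation=2),cv2.resize(b,(380,360),interpolation=2)]))
E
```

```text
0.04201689352338225 12.3083
```

View pics/c6.png

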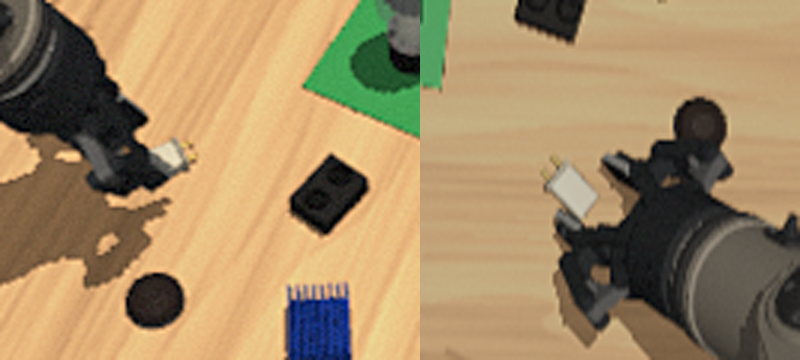

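```bash
python3 - <<'E'
from h import *
s=env.get_state(); q,z=ori(HC,.42); p=np.array(s['tcp_pos']); y=np.array([np.sin(HC),-np.cos(HC),0])
print(s['orientation'],q)
for L in (.06,.066,.073):
  for o in(-.021,0,.021):
    r=proj('top',p+z*L+y*o); r2=proj('side',p+z*L+y*o); print(L,o,((r-[360,230])*[3.1667,3.6]+[420,0]).round(),((r2-[180,270])*3).round())
r=proj('top',CR+[0,0,.012]);r2=proj('side',CR+[0,0,.012]); print(((r-[360,230])*[3.1667,3.6]+[420,0]).round(),((r2-[180,270])*3).round())
a=cv2.imread('pics/side6.png')[300:350,200:260]; b=cv2.imread('pics/top6.png')[260:310,390:440]
cv2.imwrite('pics/c7.png',np.hstack([cv2.resize(a,(432,360),interpolation=0),cv2.resize(b,(360,360),interpolation=0)]))
E
```

```text
[-0.08218889  0.89704076  0.38980573  0.19134878] [-0.08312319  0.8969131   0.38998892  0.19117025]
0.06 -0.021 [571. 221.] [131. 119.]
0.06 0 [591. 197.] [142. 142.]
0.06 0.021 [611. 173.] [153. 166.]
0.066 -0.021 [567. 218.] [136. 122.]
0.066 0 [587. 194.] [146. 145.]
0.066 0.021 [607. 170.] [157. 169.]
0.073 -0.021 [563. 215.] [141. 126.]
0.073 0 [583. 192.] [151. 149.]
0.073 0.021 [603. 168.] [162. 173.]
[574. 188.] [160. 156.]
```

View pics/c7.png

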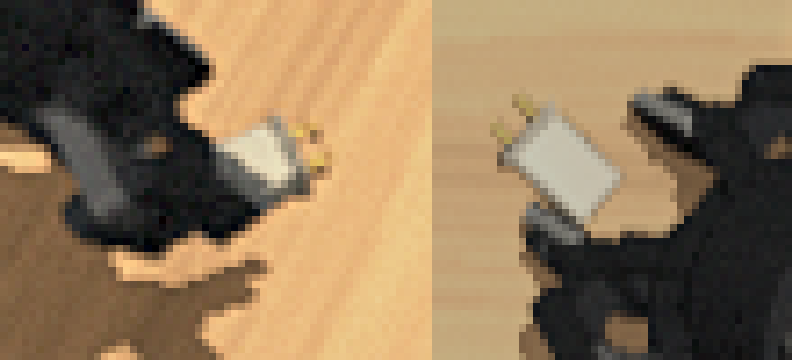

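In the top view the holder sits about 4–6 mm towards the near finger, from crop centre (562,165). I'll shift along the jaw axis by 4 mm, then descend and grip.

```bash
python3 - <<'E'
from h import *
q,z=ori(HC,.42); h=np.array([np.cos(HC),np.sin(HC),0]); y=np.array([np.sin(HC),-np.cos(HC),0])
t=CR-y*.004+h*.004+[0,0,.006]
env.movel(list(t-z*(.073+.02)),velocity=.1)
r=env.movel(list(t-z*(.073-.025)),velocity=.04,stop_force=3); p=np.array(env.get_state()['tcp_pos'])
print(r,'tip len est', (p[2])/np.cos(.42), env.get_state()['force'])
p=p-z*.004; env.movel(list(p),velocity=.05)
env.grip(.015,30); s=env.get_state(); print(s['opening'],s['force'],s['time'])
env.movel(list(p+[0,0,.06]),velocity=.12)
for n in('side','top'):
    pp,d=camera(n); cv2.imwrite(f'pics/{n}8.png',pp)
s=env.get_state(); print(s['opening'],s['time'],p)
a=cv2.imread('pics/side8.png')[280:350,190:270]; b=cv2.imread('pics/top8.png')[250:320,380:450]
cv2.imwrite('pics/c8.png',np.hstack([cv2.resize(a,(432,378),interpolation=2),cv2.resize(b,(360,378),interpolation=2)]))
E
```

```text
True tip len est 0.07403180954521023 [-3.89049612 -0.20817566 10.71971192]
0.02091665670716036 [-0.19689435 -0.90599063  0.39800709] 13.8167
0.02093504982207774 14.5667 [ 0.42748332 -0.28326834  0.07124998]
```

View pics/c8.png

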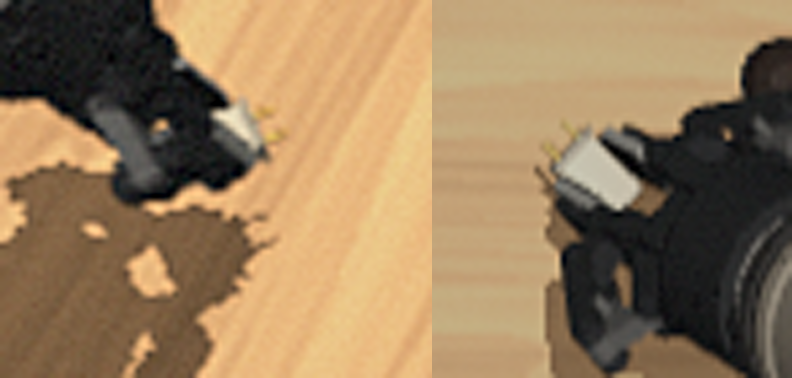

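The holder is gripped level (opening 20.9 mm). I'll carry it to a pre-insertion pose on the tilted axis, below and beside the lid, and look.

```bash
cat >> h.py <<'E'
QI,ZI=ori(HY,.42)
PL=case(.116,.0235,.091)-EY*.027
E
python3 - <<'E'
from h import *
p=np.array(env.get_state()['tcp_pos'])
env.movel([p[0],p[1],.33],velocity=.25)
env.reach(list(PL-ZI*.25),list(QI)); print(env.get_state()['time'])
env.movel(list(PL-ZI*.10),velocity=.2)
for n in('side','top'):
    pp,d=camera(n); cv2.imwrite(f'pics/{n}9.png',pp)
s=env.get_state(); print(s['opening'],s['time'],s['force'])
a=cv2.imread('pics/side9.png')[60:260,230:450]; b=cv2.imread('pics/top9.png')[120:320,130:330]
cv2.imwrite('pics/c9.png',np.hstack([cv2.resize(a,(400,364)),cv2.resize(b,(364,364))]))
E
```

```text
16.975
0.021029933071933394 17.975 [ 0.72567954  0.29674762 -0.70556113]
```

View pics/c9.png

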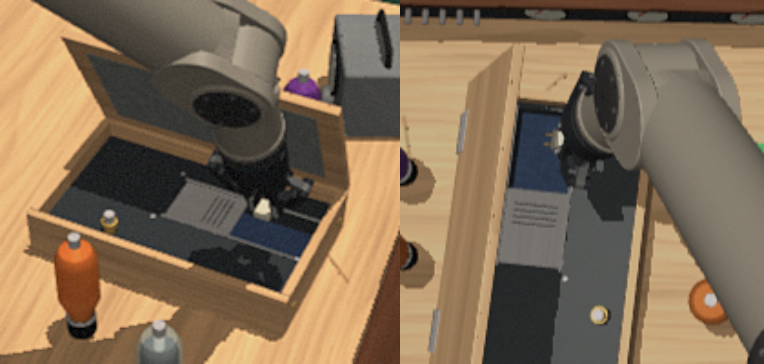

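The holder is level above the blue bay at top crop (557,140), and the wrist is well clear of the lid edge. I'll insert with a force guard.

```bash
python3 - <<'E'
from h import *
r=env.movel(list(PL-ZI*.02),velocity=.12,stop_force=8); print(r,env.get_state()['force'])
if not r:
    r=env.movel(list(PL+ZI*.006),velocity=.03,stop_force=3); 
s=env.get_state(); print(r,s['tcp_pos']-PL,s['force'],s['time'],s['opening'])
for n in('side','top'):
    pp,d=camera(n); cv2.imwrite(f'pics/{n}10.png',pp)
a=cv2.imread('pics/side10.png')[60:260,230:450]; b=cv2.imread('pics/top10.png')[120:320,130:330]
cv2.imwrite('pics/c10.png',np.hstack([cv2.resize(a,(400,364)),cv2.resize(b,(364,364))]))
E
```

```text
False [ 0.05658187 -0.17765408 -0.15744779]
True [-0.00012115  0.00081933 -0.00190926] [-1.91440053 -2.20178295  6.70047455] 19.4917 0.02102490389111671
```

View pics/c10.png

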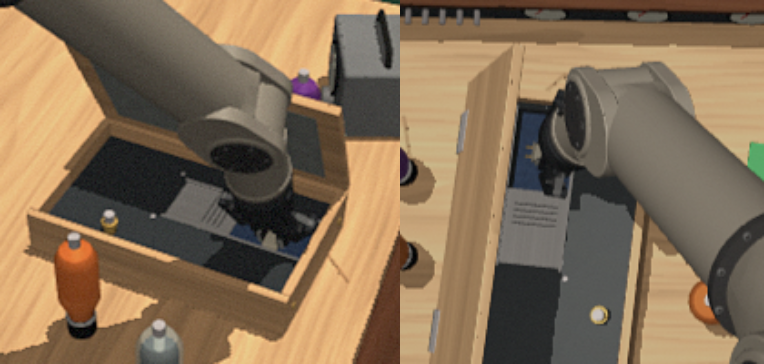

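It touched the floor 1.9 mm below the 2 mm margin, exactly as expected. I'll release, back out and look.

```bash
python3 - <<'E'
from h import *
env.grip(.040); p=np.array(env.get_state()['tcp_pos'])
env.movel(list(p-ZI*.03),velocity=.08); env.movel(list(p-ZI*.14),velocity=.2)
for n in('side','top'):
    pp,d=camera(n); cv2.imwrite(f'pics/{n}11.png',pp); np.save(f'{n}11.npy',d)
s=env.get_state(); print(s['opening'],s['time'],s['force'])
a=cv2.imread('pics/side11.png')[110:230,280:420]; b=cv2.imread('pics/top11.png')[160:290,170:280]
cv2.imwrite('pics/c11.png',np.hstack([cv2.resize(a,(455,390),interpolation=2),cv2.resize(b,(330,390),interpolation=2)]))
E
```

```text
0.0400920748484762 21.2417 [ 0.32390323  0.40020088 -0.15385828]
```

View pics/c11.png

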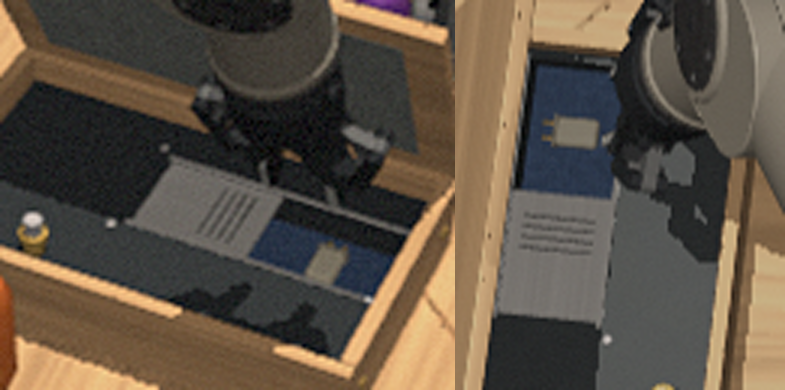

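The holder lies flat in the blue bay at top crop (575,132), side crop (325,262), clear of the shutter edge. Now I'll close the fingers and press on the shutter's top about 50 mm behind its leading edge.

```bash
python3 - <<'E'
from h import *
for u,v in((189,224),(222.3,224.5),(187,265),(219,267)):
    w=onz('top',u,v,.044)-CO; print((w@EX).round(4),(w@EY).round(4))
env.grip(0.0,40)
S=case(.015,.022,.044)-ZI*.0726
env.movel(list(S-ZI*.10),velocity=.2)
env.movel(list(S-ZI*.015),velocity=.15)
f0=np.array(env.get_state()['force'])
r=env.movel(list(S+[0,0,-.02]-ZI*.015),velocity=.02,stop_force=10)
s=env.get_state(); print(r,s['tcp_pos']-S,s['force']-f0,s['time'])
E
```

```text
0.0617 0.0595
0.0684 -0.0155
-0.0308 0.0517
-0.0279 -0.0201
True [ 0.00034396 -0.00624737  0.00296608] [-0.57105553 -2.79837931  9.66349008] 23.7167
```

It touched at the shutter's height, z within the fingertip-corner offset. I'll press a little more and drag, reading the force as it goes.

```bash
python3 - <<'E'
from h import *
p=np.array(env.get_state()['tcp_pos'])
env.movel(list(p-[0,0,.001]),velocity=.01); s=env.get_state(); print('press',s['force'],(s['tcp_pos']-p)[2])
p=np.array(s['tcp_pos'])
b=p.copy()
env.movel(list(b+EX*.03-[0,0,.0005]),velocity=.05)
s=env.get_state(); print('drag',s['force'],(s['tcp_pos']-b),s['time'],'along',np.array(s['force'])@EX)
for n in('side','top'):
    pp,d=camera(n); cv2.imwrite(f'pics/{n}12.png',pp)
a=cv2.imread('pics/side12.png')[110:230,280:420]; b=cv2.imread('pics/top12.png')[160:290,170:280]
cv2.imwrite('pics/c12.png',np.hstack([cv2.resize(a,(455,390),interpolation=2),cv2.resize(b,(330,390),interpolation=2)]))
E
```

```text
press [-1.28524825 -3.81119818 12.17746687] -8.379070152567114e-05
drag [-0.30990081 -2.53991957  8.29184941] [ 0.03095797 -0.00259107  0.00016143] 24.7333 along -0.09698416569135074
```

View pics/c12.png

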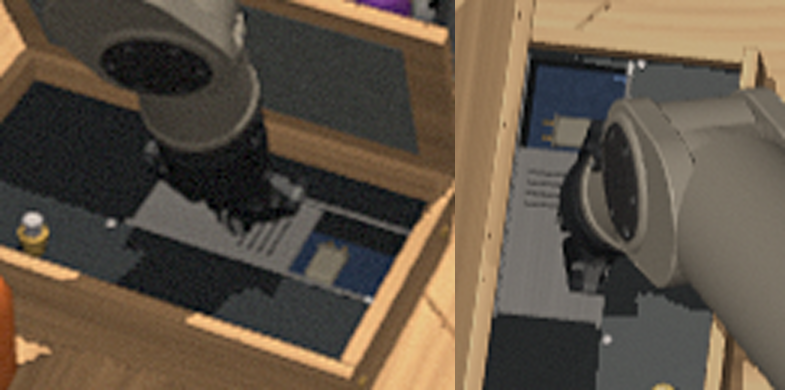

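The shutter follows the fingers: its leading edge moved from row 193 to 150, about 31 mm. I'll press slightly harder and draw it to the stop.

```bash
python3 - <<'E'
from h import *
p=np.array(env.get_state()['tcp_pos'])
b=p-[0,0,.003]
env.movel(list(b),velocity=.02); print(env.get_state()['force'])
q=b
for L,v in((.055,.06),(.02,.04)):
    q=q+EX*L-[0,0,.0015]
    r=env.movel(list(q),velocity=v,stop_force=14)
    s=env.get_state(); print(r,'along',np.array(s['force'])@EX,s['force'],(s['tcp_pos']-p)@EX,s['time'])
    if r: break
for n in('side','top'):
    pp,d=camera(n); cv2.imwrite(f'pics/{n}13.png',pp)
a=cv2.imread('pics/side13.png')[110:230,280:420]; b=cv2.imread('pics/top13.png')[160:290,170:280]
cv2.imwrite('pics/c13.png',np.hstack([cv2.resize(a,(455,390),interpolation=2),cv2.resize(b,(330,390),interpolation=2)]))
E
```

```text
[-0.55317442 -6.91124141 21.81170188]
False along -0.47542993297725533 [-1.1375124  -7.89083406 26.20000519] 0.0594053012033327 26.175
True along -4.330825094699929 [-4.72622741 -4.5434295  13.30242012] 0.06916285668661779 26.5417
```

View pics/c13.png

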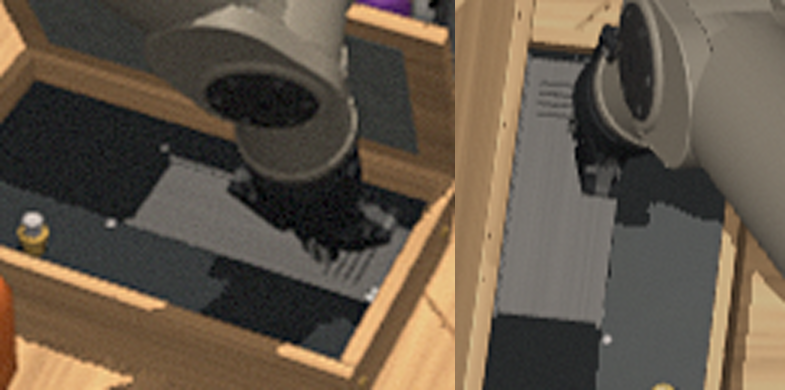

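The stop is reached after 0.100 m of travel with the force rising. I'll give one more short push along the travel to confirm the solid stop, then retreat and inspect.

```bash
python3 - <<'E'
from h import *
p=np.array(env.get_state()['tcp_pos'])
env.movel(list(p-[0,0,.003]),velocity=.02); print(env.get_state()['force'])
r=env.movel(list(p-[0,0,.004]+EX*.008),velocity=.02,stop_force=15)
s=env.get_state(); print(r,'along',np.array(s['force'])@EX,s['force'],(s['tcp_pos']-p)@EX)
p=np.array(s['tcp_pos'])
env.movel(list(p-ZI*.03),velocity=.1)
env.movel(list(p-ZI*.25),velocity=.2)
p=np.array(env.get_state()['tcp_pos']); env.movel(list(p+[-.05,-.30,.03]),velocity=.25)
for n in('side','top'):
    pp,d=camera(n); cv2.imwrite(f'pics/{n}14.png',pp); np.save(f'{n}14.npy',d)
print(env.get_state()['time'])
E
```

```text
[-9.86807205 -8.70820949 27.71614979]
True along -4.765403001383617 [-5.11001751 -3.91845239 13.3691586 ] 0.0004235963380199593
30.3417
```

View pics/side14.png

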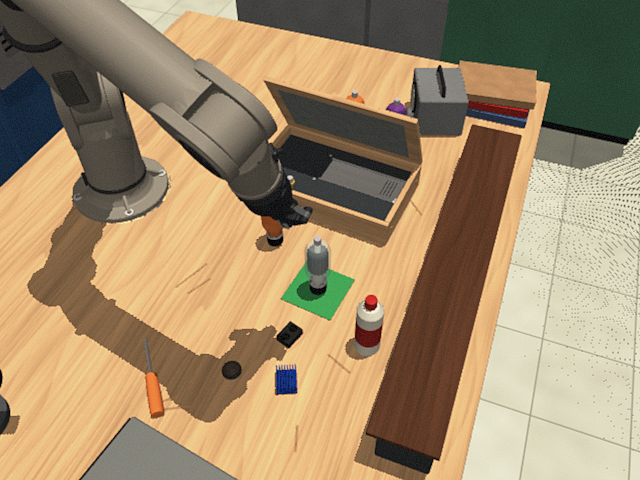

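View pics/top14.png

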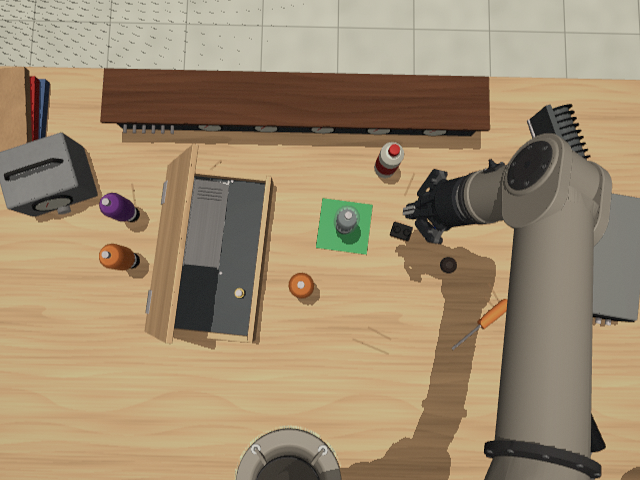

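Both views show the shutter covering the bay, the tube upright on the mat, the lid propped as before and the other things in place. I'll check the leading edge, tube and lid numerically.

```bash
python3 - <<'E'
from h import *
T=cv2.imread('pics/top14.png');S=cv2.imread('pics/side14.png')
W=np.hstack([cv2.resize(T[165:215,175:250],(390,260),interpolation=2),cv2.resize(S[150:220,320:425],(390,260),interpolation=2)]); cv2.imwrite('pics/c14.png',W)
for n in('top','side'):
    A=cv2.imread(f'pics/{n}0.png');B=cv2.imread(f'pics/{n}14.png')
    Q=cloud(n,np.load(n+'14.npy'))
    m=(Q[...,2]>.08)&(Q[...,2]<.175)&(abs(Q[...,0]-.577)<.05)&(abs(Q[...,1]+.119)<.05)
    p=Q[m]
    for lo,hi in((.08,.11),(.11,.14),(.155,.175)):
        r=p[(p[:,2]>lo)&(p[:,2]<hi)]; print(n,lo,len(r),((r.min(0)+r.max(0))/2).round(4))
for f in('side0','side14'):
    Q=cloud('side',np.load(f+'.npy')); m=(Q[...,2]>.09)&(Q[...,1]>.13)&(Q[...,1]<.33)&(Q[...,0]>.55)&(Q[...,0]<.70)&(Q[...,2]<.3); p=Q[m]; k=np.ones(len(p),bool)
    A=np.c_[p[:,0],p[:,1],np.ones(len(p))]
    for _ in range(6):
        c=np.linalg.lstsq(A[k],p[k,2],rcond=None)[0]; k=abs(A@c-p[:,2])<.01
    print(f,'lid tilt',np.arctan(np.hypot(*c[:2])))
# pixels moved near other objects
a=cv2.absdiff(cv2.imread('pics/top0.png'),T).max(2)
for nm,(u,v) in dict(heat=(441,217),lens=(448,265),can=(390,158),adapt=(239,293)).items(): print(nm,(a[v-14:v+14,u-14:u+14]>60).mean().round(3))
E
```

```text
top 0.08 44 [ 0.5605 -0.1149  0.0955]
top 0.11 180 [ 0.5753 -0.1154  0.125 ]
top 0.155 45 [ 0.5753 -0.1154  0.1632]
side 0.08 237 [ 0.5786 -0.1314  0.0951]
side 0.11 311 [ 0.5781 -0.1249  0.125 ]
side 0.155 67 [ 0.5773 -0.1193  0.1624]
side0 lid tilt 1.1066323766193455
side14 lid tilt 1.107450325437911
heat 0.883
lens 0.027
can 0.0
adapt 0.0
```

View pics/c14.png

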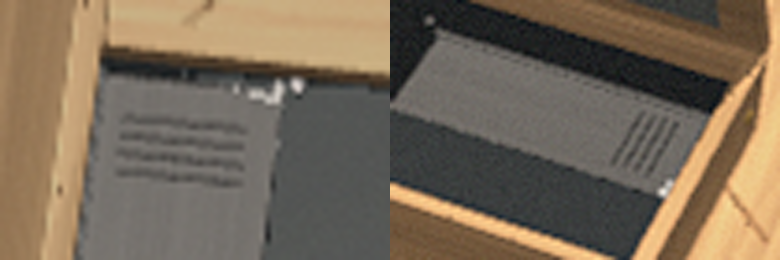

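```bash
python3 - <<'E'
from h import *
s=env.get_state(); print(s['tcp_pos'],s['force'],s['time'])
job.job_done()
E
```

```text
[ 0.55862358 -0.2406548   0.37047037] [ 0.17644468  0.8375548  -0.32432187] 30.3417
the job is handed in; nothing more can be done
```

I carried out all three steps and handed the job in at 30.3 s of the 69 s allowed; the hand-in gives no verdict. The tube stands on the green mat, the crystal holder lies flat in the compartment, and the shutter is drawn to its stop.

**Last checks**
- **Tube:** it is upright, with its axis about 2–4 mm from the mat's centre. The two cameras disagree by about 4 mm, well inside the 42 mm limit.
- **Shutter:** it met the stop after about 0.100 m of travel, matching the opening I measured, and a second push gained only 0.4 mm. No blue lining shows at the leading edge.
- **Crystal holder:** I saw it lying flat on the blue floor before the shutter closed; it is now covered, so I could not see it again.
- **Lid:** its tilt measured 1.107 rad both before and after.
- **Other things:** those I compared in the top picture (lens, spray can, adaptor) show no movement. The exception is the heat sink, which the gripper hid (88% of pixels differed), but the side view shows it where it was. I checked the grommet block and screwdriver only by eye, and they look unmoved.
- **Robot:** the gripper is 0.37 m above the table, and the force reading is near zero.

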